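# Power up the trim-saw bench

### The job

Start up the trim-cutting bench by pressing its switches in this order: push the orange main-power rocker fully over to its striped ON side, then the blue dust-extractor rocker fully over to its striped ON side, then press the green start button on the yellow saw box all the way in and let it come back out. Pick nothing up and do not push the boxes about; leave the red stop button, the white lamp switch, the tape measure, the tub and the brush alone.

Things in the scene. Friction and masses are not known exactly. Their poses are not given: they have to be found in the camera images.
- power_box: loose black main-power switch box with an orange rocker on its top, 0.35 to 0.7 kg, 90 x 70 x 45 mm (x, y, z). Origin: centre of its underside; x along the rocker toward its striped ON end, z up. The rocker's hinge is above the origin, 47 mm up; a good place to press is 20 mm from the origin along +x.
- power_rocker (a joint): orange rocker on the main-power box, 60 x 34 mm, a shallow V hinged across its middle. Value in rad: 0 = off (the half toward the box's +x, with a white stripe, stands up 20 degrees, the other half is level); 0.35 = fully on (striped half level, 55 mm above the box's underside). Stays where it is left; friction: 3 to 5 N on the raised end moves it.
- power_rocker_press (a point): point on the top face of the orange rocker's striped ON half, mid-width; moves with the rocker: 61 mm above the bench when off, 55 mm when fully on (then 20 mm from the box's centre).
- extractor_box: loose black dust-extractor switch box with a blue rocker on its top, 0.35 to 0.7 kg, 90 x 70 x 45 mm (x, y, z). Origin: centre of its underside; x along the rocker toward its striped ON end, z up. The rocker's hinge is above the origin, 47 mm up; a good place to press is 20 mm from the origin along +x.
- extractor_rocker (a joint): blue rocker on the dust-extractor box, 60 x 34 mm, a shallow V hinged across its middle. Value in rad: 0 = off (the half toward the box's +x, with a white stripe, stands up 20 degrees, the other half is level); 0.35 = fully on (striped half level, 55 mm above the box's underside). Stays where it is left; friction: 3 to 5 N on the raised end moves it.
- extractor_rocker_press (a point): point on the top face of the blue rocker's striped ON half, mid-width; moves with the rocker: 61 mm above the bench when off, 55 mm when fully on (then 20 mm from the box's centre).
- saw_box: loose yellow saw control box, 0.4 to 0.85 kg, 110 x 70 x 50 mm (x, y, z), with a tall green start button toward its +x end and a lower red stop button toward its -x end, 54 mm apart. Origin: centre of its underside; z up.
- start_button (a joint): travel of the round green start button (28 mm across, standing 12 mm above the box) in m: 0 = out, 0.006 = fully in. A spring pushes it out; about 1.5 N starts it moving and 5 N holds it fully in.
- start_button_top (a point): centre of the top face of the green start button, 62 mm above the bench when out; it moves with the button.
- stop_button (a joint): travel of the round red stop button (24 mm across, standing 7 mm above the saw box) in m: 0 = out, 0.004 = fully in; sprung. Not to be pressed.
- lamp_box: loose black work-lamp switch box with a white rocker on its top, 0.35 to 0.7 kg, 90 x 70 x 45 mm (x, y, z). Origin: centre of its underside; x along the rocker toward its striped ON end, z up. The rocker's hinge is above the origin, 47 mm up. Not part of the job.
- lamp_rocker (a joint): white rocker on the work-lamp box, 60 x 34 mm, a shallow V hinged across its middle. Value in rad: 0 = off (the half toward the box's +x, with a black stripe, stands up 20 degrees, the other half is level); 0.35 = fully on (striped half level, 55 mm above the box's underside). Stays where it is left; friction: 3 to 5 N on the raised end moves it. To be left off.
- tape_measure: bystander: black tape measure with yellow round faces, about 68 x 38 x 58 mm high, loose. Origin: centre of its underside.
- filler_tub: bystander: white lidded tub of filler, 90 mm across, 100 mm high, loose. Origin: centre of its underside.
- brush: bystander: flat brush lying on the bench, 200 mm long, wooden handle, loose. Origin: underside, near the middle of its length; x along it toward the bristles.
Not all that is in view belongs to the job. What is shaped like the power_box but turquoise is not meant.

How it is judged:
By the outcome, as a careful person would: the job done as asked, in the order asked, and still so for the second after the job is handed in, with the robot touching nothing.
It also fails if it takes over 42 s, if anything falls off the work surface, if the arm or the gripper's body presses on something with over 40 N, if the wrist force passes 120 N, or if a joint passes its speed limit or range.

### The arm

A 7-joint arm with a two-finger parallel gripper is mounted at the origin on the work surface. World frame = base frame: x ahead of the robot, y to its left, z up, the work surface at z = 0. Lengths are in m, angles in rad, forces in N, time in s.
With the tool pointing down it reaches from about 0.425 to 0.925 m from the base axis. Payload 6.8 kg.
Tool frame: the origin (TCP) lies between the finger pads; the fingertips stand r.tips_ahead ahead of it and the grasp point (between the pads) lies 5 mm behind it (r.tips_ahead is the distance from the TCP to the fingertips, in m); z points along the fingers, y is the line along which they close (so a half turn about z gives the same grasp; the last joint's range is limited). The gripper opens to 85 mm and grips with 20 to 120 N. Pads are 22 mm wide; open, the fingers measure 114 mm over their backs; the gripper's body (76 mm by 85 mm) begins 54 mm behind the grasp point. The pads swing forward as they close: fully open they stand 13 mm farther back than shut.
Start: joints at [1.079, 0.477, 0.022, 1.555, -0.011, 1.109, -0.083], TCP at [0.253, -0.626, 0.245] pointing down, gripper open.
Joint ranges: [-2.96, 2.96], [-0.34, 2.1], [-1.41, 1.46], [0.24, 2.44], [-1.37, 4.51], [0.17, 1.92], [-2.96, 2.96]. Speed limits (rad/s): [2.39, 2.39, 3.14, 3.14, 3.14, 3.14, 3.14].

### API

Orientations are given as a rotation vector (axis times angle).
In Python, from bench import r gives the robot as it stands.
- The arm moves only by the tool move_arm, never from a script. Its argument "rows" is one flat list of numbers, 4 for each row, row after row: the shift along the tool's x, y, z in cm, then the turn about the tool's z in degrees. In form: [tx, ty, tz, twist, tx, ty, tz, twist, ...]. A call has 1 to 10 rows; each row is the pose to reach, as a shift and turn from the pose commanded when the call began, along the tool's axes at that moment; what a row does not reach only later rows make up. A row lasts 1/8 s, in which the tool goes at most 62.5 mm and 10.7 degrees, less where a joint would pass 70% of its speed; a pose out of reach is approached as far as the arm can. A call with a gripper value outside its range is refused whole. "fingers" is the opening, from 0 (shut) to 1 (fully open), set as the call begins (left out, the last holds). The fingers move at their own pace and stop on an object; "newtons" is the grip in N (left out, the last holds). Time passes only in rows, so rows that repeat a pose let the fingers close. It gives the time, the measured TCP pose, the force, the opening and the grip force at its end, in the units of the state.
- r.get_obs(): the state, without advancing time (a new reading comes with each control period).
- r.grab_frame(name): name is "side" or "top"; returns the picture (480x640x3 uint8, blue, green, red); there is no depth.
- r.camera_params(name): a dict with "fx", "fy", "cx", "cy" (pixels), "world_from_camera" (4x4, takes a point from camera to world coordinates). Camera axes: x right, y down, z forward; pixel columns grow to the right and rows downward; lengths in m; the calibration is good to about 2 mm. A picture is of the moment at which its call begins. camera_params takes no time and is no camera call.
- r.hand_in(): hands the job in; it is judged then, once.
The state is a dict: "clock": time; "joints": joint angles; "qvel": joint speeds; "tau": joint torques, N m; "tcp_pos": TCP position; "orientation": TCP orientation; "contact_force": force on the tool from outside, world axes, zero at the start; "moment": the same for the moment, N m; "grip_width": finger opening in m; "gripper_force": force on a finger pad.
Only numpy, scipy, OpenCV 4.12 (cv2) and the standard library are available. Lean on these libraries where they do the work, as an engineer would, in place of code of your own. Each camera call takes 0.05 s, during which the arm holds its last target. There are 200 camera calls.

## Working session

There is one attempt and no reset: what is moved stays moved. The work goes in short steps, Python scripts to look and compute and a tool call to move; the robot and the scene stay as the last step left them, time stands still between calls to the robot, and variables do not carry over. Pictures are saved under pics/ and viewed, at most 10 in all, crops included, and the job is handed in when it is done.

Besides the shell and the picture viewer there is one more tool, called after ">>>" by a JSON object that holds its "method" and its "body". move_arm: Moves the arm, as the interface text tells. Its arguments: {"type":"object","properties":{"rows":{"type":"array"},"fingers":{"type":"number"},"newtons":{"type":"number"}},"required":["rows"]}

```bash
mkdir -p pics
python3 - <<'E'
from bench import r
import cv2,numpy as np
np.set_printoptions(precision=4,suppress=True)
for n in("top","side"):
    cv2.imwrite(f"pics/{n}0.png",r.grab_frame(n)); p=r.camera_params(n); print(n,p)
o=r.get_obs(); print(o, r.tips_ahead)
E
```

```text
top {'fx': 576.9320788293703, 'fy': 576.9320788293703, 'cx': 322.82407668720776, 'cy': 242.73983011196998, 'world_from_camera': array([[-0.0245, -0.9895,  0.1423,  0.3843],
       [-0.9995,  0.0217, -0.021 ,  0.0858],
       [ 0.0177, -0.1427, -0.9896,  1.3677],
       [ 0.    ,  0.    ,  0.    ,  1.    ]])}
side {'fx': 622.8375316236469, 'fy': 622.8375316236469, 'cx': 313.8250754020812, 'cy': 241.68906964661426, 'world_from_camera': array([[-0.6935, -0.3684,  0.6191, -0.2553],
       [-0.7204,  0.3642, -0.5903,  0.8829],
       [-0.008 , -0.8554, -0.518 ,  0.7607],
       [ 0.    ,  0.    ,  0.    ,  1.    ]])}
{'clock': 0.1, 'joints': array([ 1.0789,  0.4777,  0.0223,  1.5564, -0.0115,  1.1093, -0.0831]), 'qvel': array([ 0.0001, -0.0025,  0.0008, -0.0028, -0.0002, -0.0006,  0.0004]), 'tau': array([  0.0036, -59.7763,   1.6135, -28.1957,   0.0128,   0.005 ,
        -0.    ]), 'tcp_pos': array([ 0.2525, -0.6254,  0.2444]), 'orientation': array([-3.0824, -0.5988,  0.0007]), 'contact_force': array([ 0.1041, -0.1814,  0.1419]), 'moment': array([0.0079, 0.0254, 0.0291]), 'gripper_force': 0.0, 'grip_width': 0.08553376397373828} 0.014
```

View pics/top0.png

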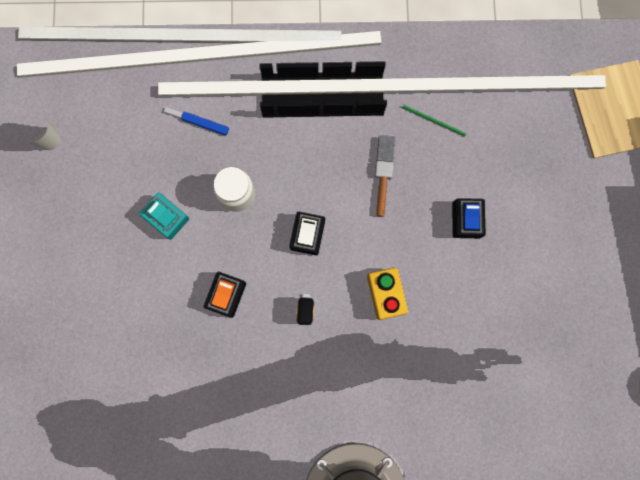

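View pics/side0.png

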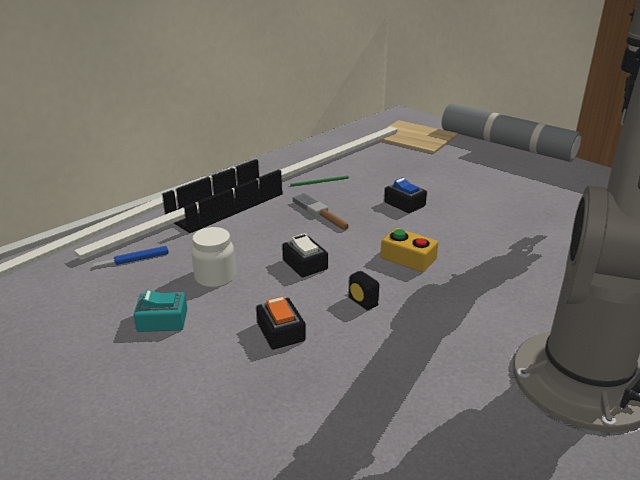

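The top picture shows the following:
- **Black boxes:** orange rocker at (225,294), white lamp rocker at (308,233), blue rocker at (470,218).
- **Other boxes:** yellow saw box at (388,293) with green button at (386,281) and red at (391,305). A turquoise decoy sits at (164,215).
- **Bystanders:** tape measure at (306,309), tub at (233,187), brush near (383,175).

The main-power box is the black one with the orange rocker. The extractor is the black one with the blue rocker, not the turquoise box. I'll confirm this in enlarged crops.

Run:
```python
import cv2,numpy as np
im=cv2.imread("pics/top0.png")
cs=[cv2.resize(im[y-30:y+30,x-30:x+30],(390,390),interpolation=cv2.INTER_CUBIC) for x,y in((225,294),(470,218),(388,293))]
cv2.imwrite("pics/crop.png",cv2.resize(np.hstack(cs),(798,266)) if 0 else np.vstack([np.hstack(cs[:2]),np.hstack([cs[2],cs[2]*0])])[:,:780])
c=cv2.imread("pics/crop.png"); cv2.imwrite("pics/crop.png",cv2.resize(c,(600,600),interpolation=cv2.INTER_AREA))
```

```text
(no output)
```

View pics/crop.png

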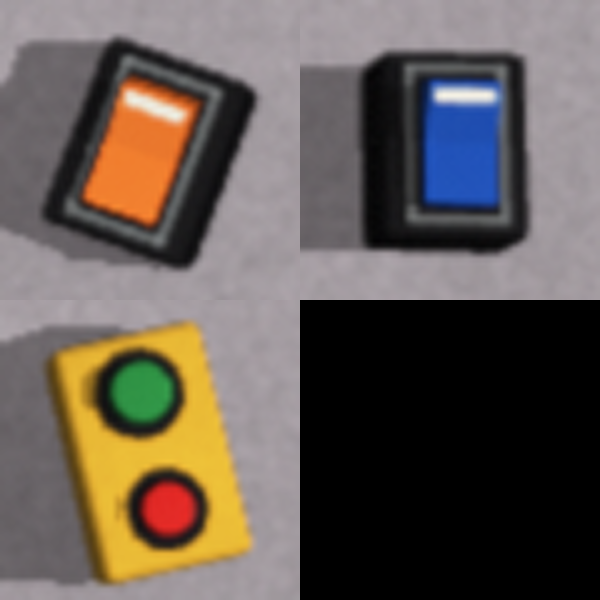

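Both crops confirm the targets: a black box with an orange rocker and a black box with a blue rocker, each with its white stripe at the upper end in the image. The green button centre is at crop (144,391) and the red at (169,508). Next I turn these into world positions.

```bash
cat > h.py <<'E'
from bench import r
import numpy as np
from scipy.spatial.transform import Rotation as R
np.set_printoptions(precision=4,suppress=True)
def px2w(n,u,v,z):
    p=r.camera_params(n);T=p["world_from_camera"]
    d=T[:3,:3]@[(u-p["cx"])/p["fx"],(v-p["cy"])/p["fy"],1]
    return T[:3,3]+d*(z-T[2,3])/d[2]
def w2px(n,X):
    p=r.camera_params(n);c=np.linalg.inv(p["world_from_camera"])@[*X,1]
    return np.array([p["fx"]*c[0]/c[2]+p["cx"],p["fy"]*c[1]/c[2]+p["cy"]])
def to_tool(X):
    "shift (cm, tool axes) of TCP to world X"
    o=r.get_obs();return R.from_rotvec(o["orientation"]).inv().apply(np.array(X)-o["tcp_pos"])*100
E
python3 - <<'E'
from h import *
def c(ox,oy,pts,z): return np.array([px2w("top",ox+u/5-.5,oy+v/5-.5,z) for u,v in pts])
P=c(195,264,[(123,55),(222,92),(163,247),(65,210)],.046)
B=c(440,188,[(106,65),(214,65),(214,222),(106,222)],.046)
for n,q in(("pow",P),("ext",B)):
    f=(q[0]+q[1]-q[2]-q[3])/2; ce=q.mean(0); u=f/np.linalg.norm(f)
    pr=ce+.022*u
    print(n,"c",ce,"len",np.linalg.norm(f),"wid",np.linalg.norm(q[0]-q[1]),"yaw",np.degrees(np.arctan2(u[1],u[0])),"press",pr,w2px("side",[pr[0],pr[1],.061]),"reach",np.hypot(*pr[:2]),to_tool([*pr[:2],.2]))
g=c(358,263,[(144,91)],.062)[0];d=c(358,263,[(169,208)],.057)[0]
print(g,d,np.linalg.norm(g-d),w2px("side",g),np.hypot(*g[:2]),to_tool([*g[:2],.2]))
print(R.from_rotvec(r.get_obs()["orientation"]).as_matrix())
E
python3 -c "
import cv2
im=cv2.imread('pics/side0.png');cv2.imwrite('pics/sc.png',cv2.resize(im[170:350,250:450],None,fx=3.3,fy=3.3,interpolation=cv2.INTER_CUBIC))"
```

```text
pow c [0.4621 0.2877 0.046 ] len 0.0747556738632556 wid 0.04860120414669254 yaw -20.820600191314117 press [0.4827 0.2799 0.046 ] [275.781  298.3988] reach 0.5579415096348341 [ 55.2345 -75.3239   4.5617]
ext c [ 0.6295 -0.2918  0.046 ] len 0.07483337300875227 wid 0.05101822869173033 yaw -3.51927002431759 press [ 0.6515 -0.2932  0.046 ] [400.0465 178.6008] reach 0.7144284391092967 [ 49.4326 -15.8608   4.4636]
[ 0.4818 -0.0838  0.062 ] [ 0.4289 -0.0937  0.057 ] 0.05405997208209871 [399.4139 230.0386] 0.4890104515935269 [ 41.534  -41.629    4.5072]
[[ 0.9273  0.3744 -0.0007]
 [ 0.3744 -0.9273  0.0015]
 [-0.0001 -0.0017 -1.    ]]
```

View pics/sc.png

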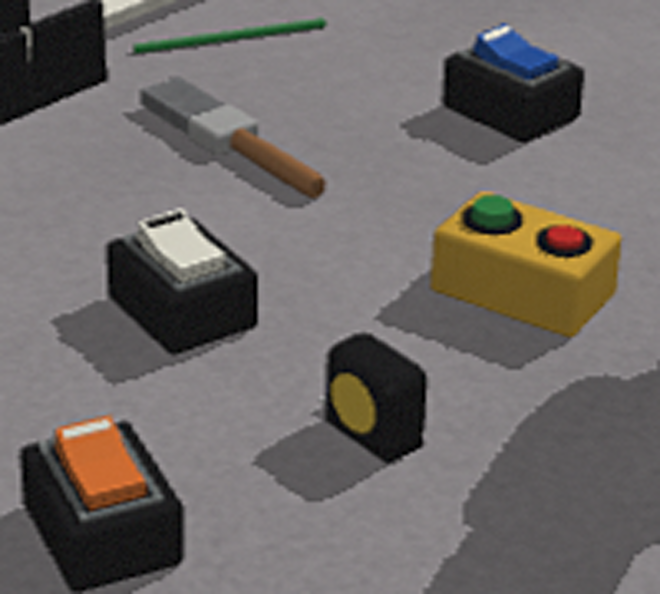

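The side view agrees with the projections to within about 2 px (green button at crop (495,203), stripes at (86,430) and (495,35)). The box yaws and sizes (54 mm button spacing) also check out. I'll shut the fingers and travel via a waypoint.

>>> {"method": "move_arm", "body": {"rows": [47.3,-37.6,0,43,47.3,-37.6,0,43,47.3,-37.6,0,43,47.3,-37.6,0,43,47.3,-37.6,0,43,47.3,-37.6,0,43,47.3,-37.6,0,43,47.3,-37.6,0,43,47.3,-37.6,0,43,47.3,-37.6,0,43], "fingers": 0, "newtons": 20}}

```text
clock: 1.35
tcp_pos: [0.5513, -0.0972, 0.2451]
orientation: [-3.089, 0.57, 0.0]
contact_force: [-0.6, 0.1, 0.9]
grip_width: 0.0001
gripper_force: 0.0
```

Run:
```python
from h import *
o=r.get_obs();m=R.from_rotvec(o["orientation"]).as_matrix()
print(o["clock"],o["tcp_pos"],m[:,0],m[:,2],o["grip_width"],r.tips_ahead,o["contact_force"])
print(to_tool([.4815,.2804,.10]))
```

```text
1.35 [ 0.5513 -0.0972  0.2451] [ 0.9342 -0.3566 -0.0004] [-0.0002  0.0005 -1.    ] 7.754627628111933e-05 0.014 [-0.6148  0.137   0.8896]
[-19.9874 -32.7843  14.5317]
```

>>> {"method": "move_arm", "body": {"rows": [-20,-32.8,0,0,-20,-32.8,0,0,-20,-32.8,0,0,-20,-32.8,0,0,-20,-32.8,3,0,-20,-32.8,8,0,-20,-32.8,12.5,0,-20,-32.8,14.5,0,-20,-32.8,14.5,0,-20,-32.8,14.5,0]}}

```text
clock: 2.6
tcp_pos: [0.4823, 0.2777, 0.1014]
orientation: [-3.088, 0.574, -0.002]
contact_force: [0.4, -0.4, 0.7]
grip_width: -0.0002
gripper_force: 0.0
```

Run:
```python
from h import *
import cv2
o=r.get_obs();m=R.from_rotvec(o["orientation"]).as_matrix()
print(o["clock"],o["tcp_pos"],m[:,0],m[:,2],o["contact_force"])
t=o["tcp_pos"]+m[:,2]*r.tips_ahead
print(to_tool([.4815,.2804,.10]))
ims=[]
for n in("top","side"):
    u,v=w2px(n,t); f=r.grab_frame(n);x,y=int(u),int(v); print(n,u,v,x-40,y-40)
    ims.append(cv2.resize(f[y-40:y+40,x-40:x+40],(400,400),interpolation=cv2.INTER_CUBIC))
cv2.imwrite("pics/p1.png",np.hstack(ims))
```

```text
2.6 [0.4823 0.2777 0.1014] [ 0.9332 -0.3593  0.001 ] [ 0.0013  0.0005 -1.    ] [ 0.4101 -0.3655  0.661 ]
[-0.1744 -0.2245  0.1434]
top 224.84898856083083 283.3239124533138 184 243
side 276.2295552750894 286.5293963177114 236 246
```

View pics/p1.png

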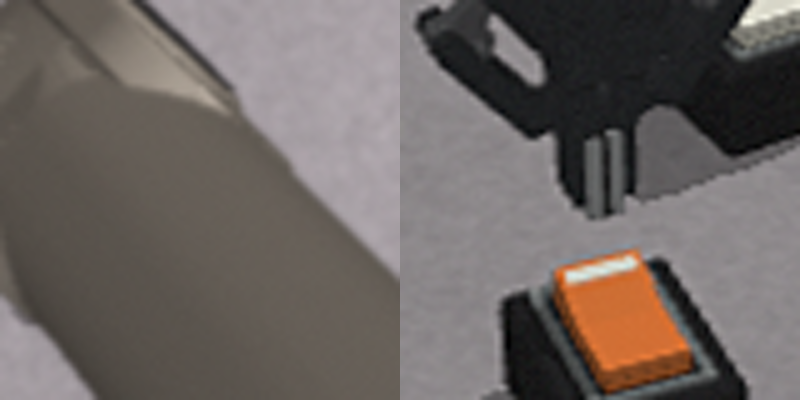

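The side view shows the shut fingertips right above the striped end of the orange rocker, with the tip at crop (603,213) and the stripe at (600,268). Pressing now.

>>> {"method": "move_arm", "body": {"rows": [0,0,0.7,0,0,0,1.4,0,0,0,1.9,0,0,0,2.3,0,0,0,2.7,0,0,0,3.0,0,0,0,3.1,0,0,0,3.1,0]}}

```text
clock: 3.7
tcp_pos: [0.4816, 0.2781, 0.0694]
orientation: [-3.088, 0.573, -0.0]
contact_force: [2.1, -0.6, 3.2]
grip_width: 0.0
gripper_force: 1.6
```

>>> {"method": "move_arm", "body": {"rows": [0,0,0.1,0,0,0,0.2,0,0,0,0.3,0,0,0,0.3,0]}}

```text
clock: 4.2
tcp_pos: [0.4819, 0.2782, 0.0686]
orientation: [-3.089, 0.573, -0.002]
contact_force: [-3.3, -5.2, 24.9]
grip_width: 0.0002
gripper_force: 12.5
```

The force rose to 25 N with the tip at 54.6 mm, which is the hard stop. I'll lift and travel to the extractor, with a look at the orange rocker after.

>>> {"method": "move_arm", "body": {"rows": [0,0,-2,0,0,0,-6,0,0,0,-11,0,0,0,-13,0,6,7.5,-13,-6,10.5,13.5,-13,-12,15,19.5,-13,-17.3,19,25,-13,-17.3,22,28.5,-13,-17.3,22,28.5,-13,-17.3]}}

```text
clock: 5.45
tcp_pos: [0.5839, -0.0693, 0.1954]
orientation: [-3.139, 0.104, 0.004]
contact_force: [-0.5, 1.3, 0.7]
grip_width: -0.0001
gripper_force: 0.0
```

Run:
```python
from h import *
import cv2
o=r.get_obs();m=R.from_rotvec(o["orientation"]).as_matrix()
print(o["clock"],o["tcp_pos"],m[:,0],m[:,2],o["contact_force"])
print(to_tool([.6508,-.2928,.10]))
a=r.grab_frame("top");b=r.grab_frame("side")
cv2.imwrite("pics/p2.png",np.hstack([cv2.resize(a[254:334,185:265],(400,400),interpolation=cv2.INTER_CUBIC),cv2.resize(b[275:355,240:320],(400,400),interpolation=cv2.INTER_CUBIC)]))
```

```text
5.45 [ 0.5839 -0.0693  0.1954] [ 0.9978 -0.0659 -0.0025] [-0.0024  0.0005 -1.    ] [-0.47    1.2878  0.7217]
[ 8.177  21.8645  9.5123]
```

View pics/p2.png

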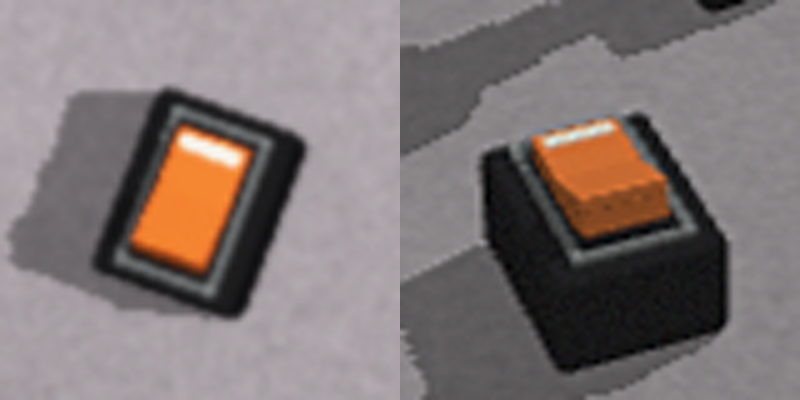

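The striped half is now level and the other half is raised (right crop, around (600,190)), and the box hasn't moved. On to the extractor.

>>> {"method": "move_arm", "body": {"rows": [2.2,6,0,0,4.4,12,0,0,6.6,18,0,0,8.2,21.9,0,0,8.2,21.9,3,0,8.2,21.9,6.5,0,8.2,21.9,9.5,0,8.2,21.9,9.5,0,8.2,21.9,9.5,0,8.2,21.9,9.5,0]}}

```text
clock: 6.8
tcp_pos: [0.6534, -0.291, 0.1031]
orientation: [3.139, -0.101, 0.004]
contact_force: [0.9, 0.2, -0.2]
grip_width: 0.0001
gripper_force: 0.0
```

Run:
```python
from h import *
import cv2
o=r.get_obs();m=R.from_rotvec(o["orientation"]).as_matrix()
print(o["clock"],o["tcp_pos"],m[:,0],m[:,2],o["contact_force"])
print(to_tool([.6508,-.2928,.10]))
b=r.grab_frame("side")
cv2.imwrite("pics/p3.png",cv2.resize(b[130:220,355:445],(500,500),interpolation=cv2.INTER_CUBIC))
```

```text
6.8 [ 0.6534 -0.291   0.1031] [ 0.9979 -0.0645  0.0026] [ 0.0025 -0.0006 -1.    ] [ 0.8596  0.1807 -0.214 ]
[-0.2456  0.1987  0.3121]
```

View pics/p3.png

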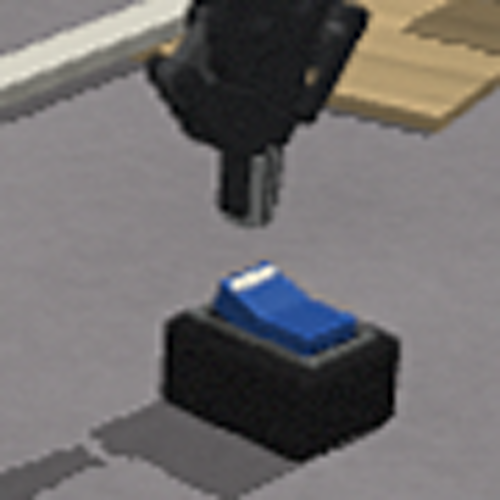

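The tip, at (248,225), is directly above the blue rocker's stripe at (253,278). I'll correct about 2 mm and press.

>>> {"method": "move_arm", "body": {"rows": [-0.2,0.1,0.7,0,-0.2,0.1,1.4,0,-0.2,0.1,2.0,0,-0.2,0.1,2.5,0,-0.2,0.1,2.9,0,-0.2,0.1,3.2,0,-0.2,0.1,3.3,0,-0.2,0.1,3.3,0]}}

```text
clock: 7.85
tcp_pos: [0.6513, -0.2919, 0.0691]
orientation: [3.14, -0.102, 0.004]
contact_force: [3.5, 0.3, 6.5]
grip_width: 0.0003
gripper_force: 2.6
```

>>> {"method": "move_arm", "body": {"rows": [0,0,0.1,0,0,0,0.2,0,0,0,0.3,0,0,0,0.3,0]}}

```text
clock: 8.35
tcp_pos: [0.6515, -0.292, 0.0688]
orientation: [3.139, -0.102, 0.004]
contact_force: [-2.9, 2.5, 21.2]
grip_width: 0.0002
gripper_force: 10.6
```

>>> {"method": "move_arm", "body": {"rows": [0,0,-2,0,0,0,-6,0,0,0,-10,0,-4,-4,-10,-5,-8,-8.5,-10,-10,-12,-13,-10,-14,-16,-17.5,-10,-14,-18.2,-19.8,-10,-14,-18.2,-19.8,-10,-14,-18.2,-19.8,-10,-14]}}

```text
clock: 9.6
tcp_pos: [0.4814, -0.0835, 0.1653]
orientation: [3.129, 0.28, -0.001]
contact_force: [-0.4, -0.4, -0.5]
grip_width: -0.0002
gripper_force: 0.0
```

Run:
```python
from h import *
import cv2
o=r.get_obs();m=R.from_rotvec(o["orientation"]).as_matrix()
print(o["clock"],o["tcp_pos"],m[:,0],m[:,2],o["contact_force"])
print(to_tool([.482,-.0838,.10]))
a=r.grab_frame("top");b=r.grab_frame("side")
q=lambda i,y,x:cv2.resize(i[y:y+100,x:x+100],(400,400),interpolation=cv2.INTER_CUBIC)
cv2.imwrite("pics/p4.png",np.hstack([q(a,168,420),q(b,165,350)]))
```

```text
9.6 [ 0.4814 -0.0835  0.1653] [ 0.9841  0.1777 -0.0007] [-0.0006 -0.0006 -1.    ] [-0.3846 -0.4385 -0.4593]
[0.0612 0.0374 6.5278]
```

View pics/p4.png

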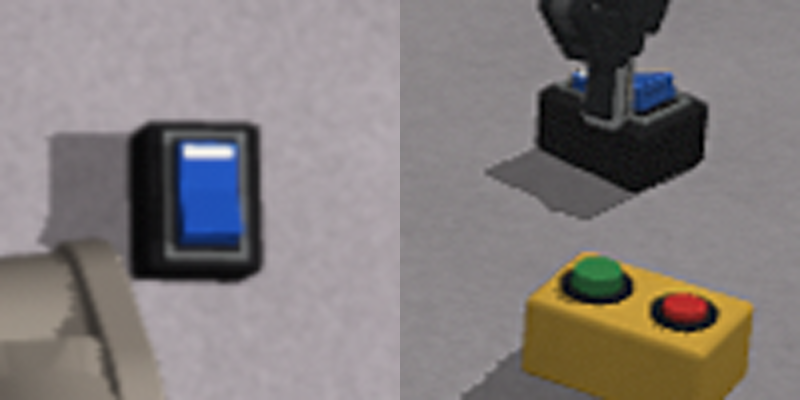

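The blue rocker shows its rear half raised and its striped half level (left crop (210,190)), and the box is in place. The fingers are above the green button, so I'll press it.

>>> {"method": "move_arm", "body": {"rows": [0,0,3,0,0,0,6,0,0,0,8,0,0,0,8.5,0,0,0,8.9,0,0,0,9.2,0,0,0,9.5,0,0,0,9.6,0,0,0,9.6,0]}}

```text
clock: 10.82
tcp_pos: [0.4821, -0.083, 0.0701]
orientation: [3.128, 0.281, 0.002]
contact_force: [-0.9, -1.1, 7.2]
grip_width: -0.0002
gripper_force: 3.6
```

>>> {"method": "move_arm", "body": {"rows": [0,0,0.1,0,0,0,0.2,0,0,0,0.3,0,0,0,0.3,0]}}

```text
clock: 11.32
tcp_pos: [0.4822, -0.0829, 0.0695]
orientation: [3.127, 0.281, 0.002]
contact_force: [-10.7, -0.6, 39.9]
grip_width: -0.0001
gripper_force: 19.3
```

The button is on its hard stop, fully in. I'll lift straight up and move clear.

>>> {"method": "move_arm", "body": {"rows": [0,0,-1,0,0,0,-4,0,0,0,-9,0,0,0,-15,0,0,4,-18,0,0,9,-18,0,0,14,-18,0,0,20,-18,0,0,20,-18,0,0,20,-18,0]}}

```text
clock: 12.58
tcp_pos: [0.5171, -0.2785, 0.2459]
orientation: [-3.128, -0.282, 0.001]
contact_force: [-0.2, 1.0, -0.3]
grip_width: -0.0
gripper_force: 0.0
```

Run:
```python
from h import *
import cv2
o=r.get_obs();print(o["clock"],o["tcp_pos"],o["contact_force"])
b=r.grab_frame("side")
cv2.imwrite("pics/p5.png",cv2.resize(b[160:360,230:470],(720,600),interpolation=cv2.INTER_CUBIC))
```

```text
12.575 [ 0.5171 -0.2785  0.2459] [-0.2063  1.0333 -0.2998]
```

View pics/p5.png

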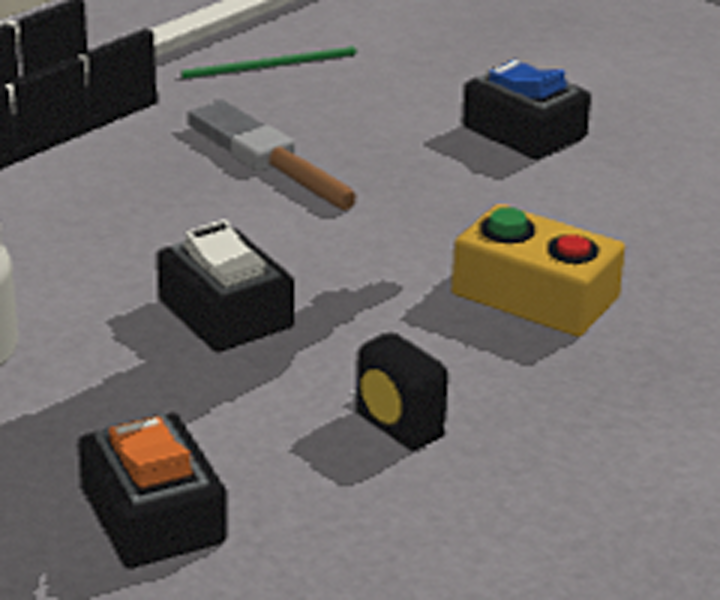

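The orange rocker (150,450) and blue rocker (525,78) are both on, and the green button (508,222) is back out. The lamp switch, red stop button and other items are untouched. Handing in.

```bash
python3 -c "
from bench import r
print(r.hand_in())"
```

```text
the job is handed in; nothing more can be done
None
```

I pushed the orange rocker, then the blue rocker, fully on, then pressed the green start button fully in and let it come back out; the job was handed in at about 12.6 s with nothing else touched.

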